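# Charge the bench hand pump until its indicator pin stands fully out

### The arm

A 6-joint arm with a two-finger parallel gripper is mounted at the origin on the work surface. World frame = base frame: x ahead of the robot, y to its left, z up, the work surface at z = 0. Lengths are in mm, angles in rad, forces in N, time in s.
With the tool pointing down it reaches from about 350 to 925 mm from the base axis. Payload 6.4 kg.
Tool frame: the origin (TCP) lies at the very end of the fingers, on their centre line; the grasp point (between the pads) lies 19 mm behind it; z points along the fingers, y is the line along which they close (so a half turn about z gives the same grasp; the last joint's range is limited). The gripper opens to 85 mm and grips with 20 to 120 N. Pads are 22 mm wide; open, the fingers measure 114 mm over their backs; the gripper's body (76 mm by 85 mm) begins 54 mm behind the grasp point. The pads swing forward as they close: fully open they stand 13 mm farther back than shut.
Start: joints at [-1.385, 0.245, 1.558, -0, 1.339, -0.174], TCP at [228.862, -608.388, 231.29] pointing down, gripper open.
Joint ranges: [-3.13, 3.13], [-1.02, 2.26], [0.13, 2.54], [-0.95, 4.09], [0.21, 2.88], [-2.74, 2.74]. Speed limits (rad/s): [2.57, 2.57, 3.14, 3.14, 3.14, 3.14].

### API

Orientations are given as a 3x3 rotation matrix whose columns are the frame's x, y, z axes.
In Python, from cell import status, viewer, workorder gives the robot as it stands.
- The arm moves only by the shell command python3 -m pendant 'ROWS'. ROWS is JSON, a list that holds one entry, the list of rows, each a list of 7 numbers: the finger opening in m, from 0 to 0.0854, then the shift along the tool's x, y, z in m, then the turn, a rotation vector about the tool's x, y, z in rad. A call has 1 to 20 rows; each row is the pose to reach, as a shift and turn from the pose commanded when the call began, along the tool's axes at that moment; what a row does not reach only later rows make up. A row lasts 1/10 s, in which the tool goes at most 50 mm and 8.59 degrees, less where a joint would pass 70% of its speed; a pose out of reach is approached as far as the arm can. A call with a gripper value outside its range is refused whole. The fingers move at their own pace and stop on an object; the grip force is fixed at half the most. Time passes only in rows, so rows that repeat a pose let the fingers close. It gives the time, the measured TCP pose, the force, the opening and the grip force at its end, in the units of the state.
- status.observe(): the state, without advancing time (a new reading comes with each control period).
- viewer.get_image(name): name is "scene" or "side" or "wrist"; returns (picture, depth): 420x560x3 uint8, red, green, blue; 420x560 float32, mm along the optical axis (not along the pixel's ray), 0 where there is no reading.
- viewer.camera_info(name): a dict with "fx", "fy", "cx", "cy" (pixels), "k1" (the pictures are not rectified: a ray, as slopes to the right and down, at radius r is drawn at 1 + k1 r^2 times it, then the intrinsics apply), "R" (3x3) and "t" (3): a world point X has camera coordinates R X + t. Camera axes: x right, y down, z forward; pixel columns grow to the right and rows downward; lengths in mm; the calibration is good to about 2 mm. A picture is of the moment at which its call begins: read the wrist's pose just before it. camera_info takes no time and is no camera call; for the wrist camera it gives the pose at the moment of the call.
- workorder.sign_off(): hands the job in; it is judged then, once.
The state is a dict: "time": time; "qpos": joint angles; "joint_velocities": joint speeds; "tau": joint torques, N m; "ee_pos": TCP position; "tool_rot": TCP orientation; "ft_force": force on the tool from outside, world axes, zero at the start; "torque": the same for the moment, N m; "finger_gap": finger opening in mm; "grasp_force": force on a finger pad.
Only numpy, scipy, OpenCV 4.12 (cv2) and the standard library are available. Lean on these libraries where they do the work, as an engineer would, in place of code of your own. Each camera call takes 0.05 s, during which the arm holds its last target. There are 200 camera calls.

### The job

Charge the hand pump that has the teal knob: press its spring plunger all the way down with your fingertips and let it come all the way up again, over and over, until the red indicator pin next to it stands fully out and shows the green band at its foot. Only push the knob: do not grip or pull it up, do not touch the pin, and leave the black-knobbed pump and everything else on the bench where it is. Finish with the knob let go and back up.

Things in the scene. Friction and masses are not known exactly. Their poses are not given: they have to be found in the camera images.
- pump: The pump to charge, fixed to the bench: an aluminium base plate 100 x 170 x 14 mm with a white barrel (50 mm across, top 115 mm above the bench, teal stripe) and a white gauge block (50 x 50 mm, top 64 mm above the bench, teal labels). Origin: centre of the underside of the plate, on the bench; z up. The plunger's axis is at y = -40 mm, the pin's at y = +45 mm in its frame (x = 0 both). It is turned by up to 0.45 rad either way.
- plunger_top (a point): Centre of the flat top of the teal knob (44 mm across, 18 mm high, on a 12 mm steel rod); 167 mm above the bench when up, 143 mm when pressed home. Moves with the knob.
- plunger (a joint): How far the teal knob is pressed, m: 0 = up (its spring rests there), 0.024 = hard stop at the bottom; negative = pulled up. The spring asks 0.26 N per mm, and with the pin's resistance about 8 N at the bottom (10 N if quick). It comes back up by itself in about 0.2 s when let go.
- pin (a joint): How far the indicator pin has come out, m: 0 = in. It starts between 0 and 0.018. Each full stroke (pressed past about 20 mm, then let up to within 2 mm of the top) clicks it out to the next tooth, 7 mm on; the first stroke may give 2 to 9 mm. It stays where it is while the knob rises. Fully out is about 0.0366, reached after 3 to 5 strokes; further strokes then do nothing more and do no harm.
- pin_top (a point): Centre of the top of the red pin (14 mm across). It is 76 mm above the bench when in, about 113 mm when fully out.
- red_pin: The red indicator pin, 14 mm across, standing 4 mm out of its steel collar when in and 40 mm when fully out; a 6 mm high bright green band at its foot shows above the collar only when it is fully out. Not to be touched. Origin: on its axis, 4 mm below its top.
- collar_top (a point): Centre of the top of the steel collar (25 mm across) out of which the pin rises, 72 mm above the bench.
- spare: The other pump, fixed, of the same shape and size but with a black knob and black stripe and a pin that stays in; to be left alone. Origin and axes as for the first pump. The two pumps may have changed places.
- spare_plunger (a joint): How far the black knob of the other pump is pressed, m: 0 = up, 0.024 = down. Leave it up.
- amber_bottle: Loose amber glass bottle, 70 mm across, 160 mm tall; leave alone. Origin: centre of its underside.
- jar: Loose white jar with teal lid, 60 mm across, 80 mm tall; leave alone. Origin: centre of its underside.
- beaker: Loose clear plastic beaker, 68 mm across the rim, 85 mm tall; leave alone. Origin: centre of its underside.
- scoop: Loose steel laboratory scoop, 170 mm long, lying flat; leave alone. Origin: on the bench under its middle, x along its length.
- vial: Loose sample vial with blue cap, 26 mm across, 55 mm tall, standing between the two pumps; leave alone. Origin: centre of its underside.
- filter_holder: Loose teal filter holder, a disc 44 mm across with a stub, 34 mm tall; leave alone. Origin: centre of its underside.
- carton: Loose white carton, 80 x 100 x 60 mm; leave alone. Origin: centre of its underside.

How it is judged (in metres and radians):
On the way, in this order (a step that is already met when the one before it is completed fails the run):
1. the teal knob is pressed down (more than 18 mm) (value of joint plunger above 0.018 m).
2. it is let up again (to within 4 mm of the top) (value of joint plunger below 0.004 m).
3. it is pressed down a second time (value of joint plunger above 0.018 m).
4. after further strokes the pin is fully out (more than 33 mm) (value of joint pin above 0.033 m), for 0.2 s.
At the end, for the whole second after the job is handed in: The pin is out by more than 33 mm (its green band shows) and stays there; the teal knob is let go and back up to within 3 mm; the black knob is up; every loose thing is within 30 mm of where it stood (value of joint pin above 0.033 m and value of joint plunger between -0.003 and 0.003 m and value of joint spare_plunger below 0.003 m and velocity of joint plunger below 0.02 m/s and distance of each of amber_bottle, jar, beaker, scoop, vial, filter_holder, carton from where it was at the start of the episode below 0.03 m); the robot touches nothing.
It fails at once if the teal knob is pulled up (more than 5 mm above its rest) (value of joint plunger below -0.005 m).
It fails at once if the pin is touched by the robot (more than 0.5 N) (contact force between red_pin and the fingers above 0.5 N or contact force between red_pin and the arm above 0.5 N).
It fails at once if the black knob of the other pump is pressed or pulled (more than 5 mm) (value of joint spare_plunger above 0.005 m or value of joint spare_plunger below -0.005 m).
It fails at once if a loose thing is moved, lifted or carried more than 30 mm, or knocked over (distance of any of amber_bottle, jar, beaker, scoop, vial, filter_holder, carton from where it was at the start of the episode above 0.03 m or angle between any of amber_bottle, jar, beaker, scoop, vial, filter_holder, carton's own z axis and vertical above 0.6 rad).
It also fails if it takes over 45 s, if anything falls off the work surface, if the arm or the gripper's body presses on something with over 40 N, if the wrist force passes 120 N, or if a joint passes its speed limit or range.

## Working session

There is one attempt and no reset: what is moved stays moved. The work goes in short steps, Python scripts to look and compute and a shell command to move; the robot and the scene stay as the last step left them, time stands still between calls to the robot, and variables do not carry over. Pictures are saved under pics/ and viewed, at most 10 in all, crops included, and the job is handed in when it is done.

```bash
mkdir -p pics
cat > h.py <<'E'
import numpy as np,cv2
from cell import status,viewer,workorder
def snap(n,f):
    im,d=viewer.get_image(n); cv2.imwrite('pics/'+f+'.png',im[:,:,::-1]); np.save('pics/'+f+'.npy',d); return im,d
def ray(n,u,v):
    c=viewer.camera_info(n); K=np.array([[c['fx'],0,c['cx']],[0,c['fy'],c['cy']],[0,0,1.]])
    p=cv2.undistortPoints(np.array([[[u,v]]],float),K,np.array([c['k1'],0,0,0.]))[0,0]
    R=np.array(c['R']);t=np.array(c['t']); return -R.T@t, R.T@np.array([p[0],p[1],1])
def atz(n,u,v,z):
    o,d=ray(n,u,v); return o+d*(z-o[2])/d[2]
def atd(n,u,v,dep):
    o,d=ray(n,u,v); return o+d*dep
E
python3 - <<'E'
from h import *
snap('scene','s1');snap('side','d1')
s=status.observe();print(s['time'],s['ee_pos'],np.round(s['tool_rot'],3),s['ft_force'])
E
```

```text
0.1 [ 228.76135876 -607.87865188  230.29413755] [[ 0.936  0.352 -0.   ]
 [ 0.352 -0.936  0.002]
 [ 0.    -0.002 -1.   ]] [-0.12945931 -0.51644236 -0.75092093]
```

View pics/s1.png

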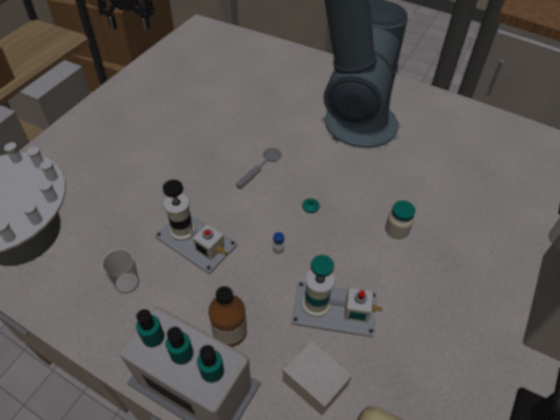

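View pics/d1.png

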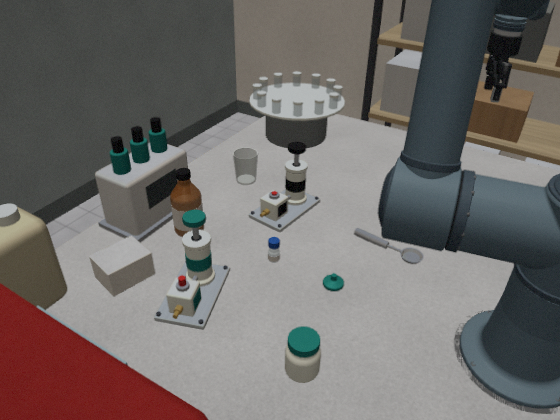

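Scene: the teal knob's top is at about (322,264), its pin at (361,293), and the black pump is at (174,188). Side: the teal knob's top is at about (194,216), its pin at (182,280).

Run:
```python
from h import *
def tri(a,b):
    o1,d1=ray('scene',*a);o2,d2=ray('side',*b)
    s=np.linalg.lstsq(np.c_[d1,-d2],o2-o1,rcond=None)[0]; p,q=o1+s[0]*d1,o2+s[1]*d2; return np.round((p+q)/2),np.round(np.linalg.norm(p-q),1)
print(atz('scene',322,264,167),atz('side',194,216,167),tri((322,264),(194,216)))
print('pin',atz('scene',361,293,80),atz('side',182,280,80),tri((361,293),(182,280)))
print('collar',atz('scene',360,299,72),atz('side',182,286,72))
print('black',atz('scene',174,187,167),atz('side',297,148,167))
for n,c in (('scene',(255,240,375,340)),('side',(150,200,235,330))):
    im=cv2.imread('pics/%s1.png'%('s' if n=='scene' else 'd'))[c[1]:c[3],c[0]:c[2]]
    cv2.imwrite('pics/crop_%s.png'%n,cv2.resize(im,None,fx=5 if n=='scene' else 4,fy=5 if n=='scene' else 4,interpolation=2))
a=cv2.imread('pics/crop_scene.png');b=cv2.imread('pics/crop_side.png')
s=cv2.resize(b,None,fx=500/b.shape[0],fy=500/b.shape[0]);a=cv2.resize(a,(450,375));H=np.zeros((500,450+s.shape[1],3),np.uint8);H[:375,:450]=a;H[:,450:]=s;cv2.imwrite('pics/both.png',H);print(H.shape)
```

```text
[604.0258693  148.61315612 167.        ] [602.84119551 149.75339255 167.        ] (array([604., 149., 166.]), np.float64(0.4))
pin [572.24559083 227.39846196  80.        ] [576.75062397 228.1445958   80.        ] (array([575., 229.,  83.]), np.float64(2.5))
collar [580.89982952 230.29334555  72.        ] [572.599795 234.300798  72.      ]
black [ 583.61684783 -202.22782674  167.        ] [ 575.11090078 -193.36996871  167.        ]
(500, 777, 3)
```

View pics/both.png

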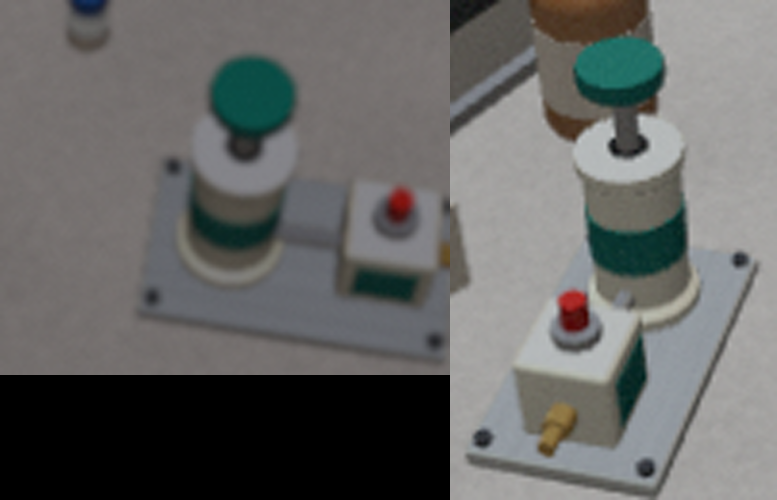

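The knob is at about (604,149,166), which matches the given 167 mm. The pin is 85 mm from it, as specified. I'll move over it with the fingers closed, at a height of 230 mm.

```bash
python3 -m pendant '[[[0,0.017,-0.016,0,0,0,0],[0,0.051,-0.048,0,0,0,0],[0,0.085,-0.08,0,0,0,0],[0,0.119,-0.112,0,0,0,0],[0,0.153,-0.144,0,0,0,0],[0,0.187,-0.176,0,0,0,0],[0,0.221,-0.208,0,0,0,0],[0,0.255,-0.24,0,0,0,0],[0,0.289,-0.272,0,0,0,0],[0,0.323,-0.304,0,0,0,0],[0,0.357,-0.336,0,0,0,0],[0,0.391,-0.368,0,0,0,0],[0,0.425,-0.4,0,0,0,0],[0,0.459,-0.432,0,0,0,0],[0,0.493,-0.464,0,0,0,0],[0,0.527,-0.496,0,0,0,0],[0,0.561,-0.528,0,0,0,0],[0,0.592,-0.557,0,0,0,0],[0,0.612,-0.573,0,0,0,0],[0,0.618,-0.577,0,0,0,0]]]'
python3 -m pendant '[[[0,0,0,0,0,0,0],[0,0,0,0,0,0,0]]]'
python3 - <<'E'
from h import *
s=status.observe();print(s['time'],s['ee_pos'],np.round(s['tool_rot'],3),s['ft_force'],s['finger_gap'],s['qpos'])
snap('wrist','w1')
i=viewer.camera_info('wrist');R=np.array(i['R']);t=np.array(i['t'])
for X in ([604,149,167],[575,229,80]):
    c=R@X+t;r=c[:2]/c[2];f=1+i['k1']*(r@r);print(i['fx']*r[0]*f+i['cx'],i['fy']*r[1]*f+i['cy'])
E
```

```text
time: 2.1
ee_pos: [604.4, 151.5, 230.5]
tool_rot: [[0.935, 0.355, -0.001], [0.355, -0.935, 0.0], [-0.001, -0.001, -1.0]]
ft_force: [-1.2, -0.7, 0.2]
finger_gap: -0.0
grasp_force: 0.0
time: 2.3
ee_pos: [603.7, 148.3, 230.9]
tool_rot: [[0.936, 0.351, -0.001], [0.351, -0.936, -0.0], [-0.001, 0.0, -1.0]]
ft_force: [-0.4, -0.6, -0.2]
finger_gap: 0.1
grasp_force: 0.0
2.3 [603.68626461 148.34938851 230.93201492] [[ 0.936  0.351 -0.001]
 [ 0.351 -0.936 -0.   ]
 [-0.001  0.    -1.   ]] [-0.42014298 -0.57320511 -0.18070275] 0.09043124352787855 [ 5.89892381e-02  1.80934826e-01  1.63323092e+00 -4.01138141e-04
  1.32839607e+00  1.27080197e+00]
274.38234687802895 222.62570607856068
177.24779872979957 188.86709091432385
```

View pics/w1.png

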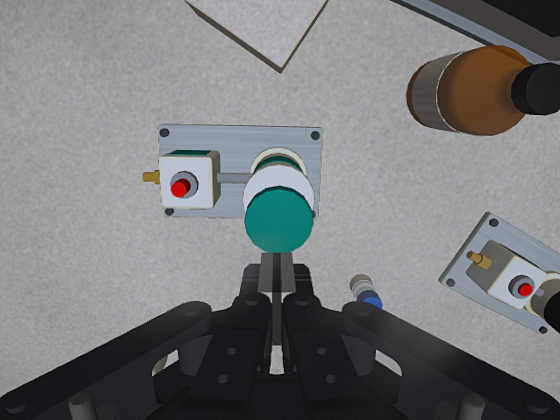

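The wrist view shows the knob centred at about (279,220), against a predicted (274,223), so the position is good to about 3 mm. The pin is well to the left at (180,188). First stroke now.

```bash
python3 -m pendant '[[[0,0,0,0.03,0,0,0],[0,0,0,0.055,0,0,0],[0,0,0,0.062,0,0,0],[0,0,0,0.068,0,0,0],[0,0,0,0.074,0,0,0],[0,0,0,0.08,0,0,0],[0,0,0,0.086,0,0,0],[0,0,0,0.087,0,0,0],[0,0,0,0.087,0,0,0],[0,0,0,0.087,0,0,0]]]'
```

```text
time: 3.35
ee_pos: [605.0, 148.8, 145.9]
tool_rot: [[0.936, 0.352, 0.002], [0.352, -0.936, -0.001], [0.002, 0.002, -1.0]]
ft_force: [-3.3, -2.9, 6.1]
finger_gap: 0.1
grasp_force: 3.1
```

That pressed it about 21 mm, at 6 N. I'll press it home and then watch the rise.

```bash
python3 -m pendant '[[[0,0,0,0.002,0,0,0],[0,0,0,0.004,0,0,0],[0,0,0,0.004,0,0,0],[0,0,0,0.004,0,0,0]]]'; python3 -m pendant '[[[0,0,0,-0.012,0,0,0],[0,0,0,-0.032,0,0,0],[0,0,0,-0.037,0,0,0],[0,0,0,-0.037,0,0,0],[0,0,0,-0.037,0,0,0],[0,0,0,-0.037,0,0,0]]]'
```

```text
time: 3.75
ee_pos: [605.1, 148.9, 143.0]
tool_rot: [[0.936, 0.352, 0.002], [0.352, -0.936, -0.001], [0.002, 0.002, -1.0]]
ft_force: [-5.1, -3.5, 10.3]
finger_gap: -0.0
grasp_force: 5.6
time: 4.35
ee_pos: [603.4, 149.3, 175.9]
tool_rot: [[0.936, 0.352, -0.002], [0.352, -0.936, -0.0], [-0.002, -0.001, -1.0]]
ft_force: [-0.3, 0.2, 0.1]
finger_gap: 0.1
grasp_force: 0.0
```

It reached the bottom (143 mm) and released cleanly. Next come four more strokes, two per call.

```bash
python3 -m pendant '[[[0,0,0,0.010,0,0,0],[0,0,0,0.018,0,0,0],[0,0,0,0.026,0,0,0],[0,0,0,0.034,0,0,0],[0,0,0,0.037,0,0,0],[0,0,0,0.037,0,0,0],[0,0,0,0.020,0,0,0],[0,0,0,0.000,0,0,0],[0,0,0,0,0,0,0],[0,0,0,0,0,0,0],[0,0,0,0.010,0,0,0],[0,0,0,0.018,0,0,0],[0,0,0,0.026,0,0,0],[0,0,0,0.034,0,0,0],[0,0,0,0.037,0,0,0],[0,0,0,0.037,0,0,0],[0,0,0,0.037,0,0,0]]]'; python3 -m pendant '[[[0,0,0,-0.02,0,0,0],[0,0,0,-0.037,0,0,0],[0,0,0,-0.037,0,0,0],[0,0,0,-0.037,0,0,0],[0,0,0,-0.027,0,0,0],[0,0,0,-0.019,0,0,0],[0,0,0,-0.011,0,0,0],[0,0,0,-0.003,0,0,0],[0,0,0,0,0,0,0],[0,0,0,0,0,0,0],[0,0,0,-0.02,0,0,0],[0,0,0,-0.037,0,0,0],[0,0,0,-0.037,0,0,0],[0,0,0,-0.037,0,0,0]]]'; python3 -m pendant '[[[0,0,0,0.010,0,0,0],[0,0,0,0.018,0,0,0],[0,0,0,0.026,0,0,0],[0,0,0,0.034,0,0,0],[0,0,0,0.037,0,0,0],[0,0,0,0.037,0,0,0],[0,0,0,0.037,0,0,0],[0,0,0,0.020,0,0,0],[0,0,0,0.000,0,0,0],[0,0,0,-0.03,0,0,0],[0,0,0,-0.06,0,0,0],[0,0,0,-0.06,0,0,0],[0,0,0,-0.06,0,0,0]]]'
python3 - <<'E'
from h import *
snap('side','d2');snap('scene','s2')
b=cv2.imread('pics/d2.png')[200:330,130:250];a=cv2.imread('pics/s2.png')[230:340,255:395]
a=cv2.resize(a,None,fx=3,fy=3);b=cv2.resize(b,None,fx=3,fy=3);H=np.zeros((400,a.shape[1]+b.shape[1],3),np.uint8);H[:a.shape[0],:a.shape[1]]=a;H[:b.shape[0],a.shape[1]:]=b;cv2.imwrite('pics/both2.png',H)
E
```

```text
time: 6.05
ee_pos: [604.0, 149.3, 142.9]
tool_rot: [[0.936, 0.352, -0.002], [0.352, -0.936, -0.001], [-0.002, 0.0, -1.0]]
ft_force: [-9.9, -2.3, 20.4]
finger_gap: -0.1
grasp_force: 10.1
time: 7.45
ee_pos: [603.8, 149.2, 176.6]
tool_rot: [[0.936, 0.352, -0.001], [0.352, -0.936, -0.0], [-0.001, -0.0, -1.0]]
ft_force: [-0.0, -0.1, 0.2]
finger_gap: -0.1
grasp_force: 0.0
time: 8.75
ee_pos: [604.0, 149.2, 236.8]
tool_rot: [[0.936, 0.352, -0.0], [0.352, -0.936, -0.0], [-0.0, -0.0, -1.0]]
ft_force: [0.0, -0.2, -1.3]
finger_gap: -0.3
grasp_force: 0.0
```

View pics/both2.png

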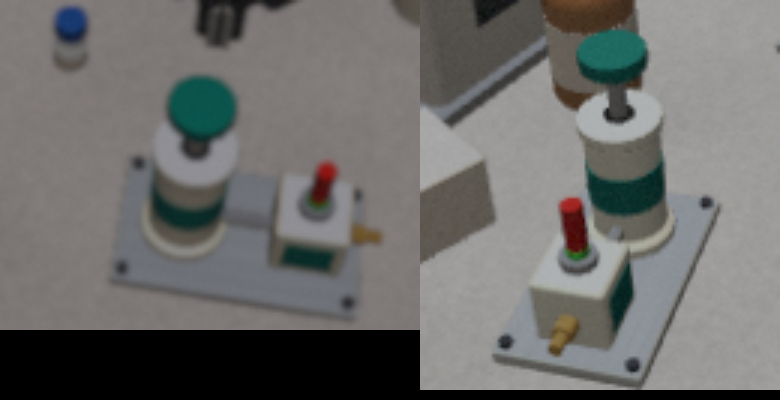

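Both views show the pin tall with the green band at its foot, and the knob back up. I'll check the pin's height, then hand in.

Run:
```python
from h import *
o1,d1=ray('scene',364,287);o2,d2=ray('side',180.5,268.3)
s=np.linalg.lstsq(np.c_[d1,-d2],o2-o1,rcond=None)[0]; p,q=o1+s[0]*d1,o2+s[1]*d2;print(p,q)
ok=np.linalg.norm(p-q)<8 and (p[2]+q[2])/2>107
print(ok, workorder.sign_off() if ok else '')
```

```text
[575.49690505 229.93878054 109.97819381] [575.15250405 229.23216496 110.2574065 ]
the job is handed in; nothing more can be done
True None
```

The teal pump is charged after five full strokes: the pin stands fully out with its green band showing (top measured at about 110 mm; 113 mm is nominal), the knob is back up and untouched, and the job is handed in, though sign-off returned no verdict.

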